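Pack a picked row into the shipping tray in reverse order

TASK

The shipping tray will be turned end for end at the next station, so move the four products from the metal pick rack into the cardboard tray in reverse order: what now stands in the leftmost bay of the rack (seen from the robot) goes into the rightmost bay of the tray, the second from the left into the second from the right, and so on. Stand each one upright, flat on the floor of its own bay, without tipping any over on the way, and let go of everything.

Things in the scene. Friction and masses are not known exactly. Their poses are not given: they have to be found in the camera images.
- pick_rack: Low grey metal rack (source), in which the four products stand in a row. Four bays in one row along the rack's y axis, bay centres at y = -117, -39, +39 and +117 mm, x = 0; each bay is 68 mm (x) by 72 mm (y) inside; floor 4 mm thick, walls and dividers 16 mm high and 6 mm thick; outside 80 x 318 x 16 mm. Fixed. Origin at the centre of its underside, z up, its y axis pointing roughly to the robot's left.
- ship_tray: Low brown cardboard shipping tray (destination), empty at the start. Four bays in one row along the rack's y axis, bay centres at y = -117, -39, +39 and +117 mm, x = 0; each bay is 68 mm (x) by 72 mm (y) inside; floor 4 mm thick, walls and dividers 16 mm high and 6 mm thick; outside 80 x 318 x 16 mm. Fixed. Origin at the centre of its underside, z up, its y axis pointing roughly to the robot's left.
- bottle_mid (a point): Round white bottle with a narrow neck and a small grey cap: 94 mm tall, body 42 mm in diameter up to 60 mm from its foot, then tapering to a cap 25 mm in diameter. About 0.2 kg. Stands upright, loose, on the floor of one bay of the pick rack. This point is at its centre, half-way up; z is its upward axis.
- flask_mid (a point): Square-bodied white plastic bottle with a broad black round cap: 82 mm tall, body 42 x 42 mm and 68 mm high, sides along its x and y; cap 38 mm in diameter. About 0.2 kg. Stands upright, loose, on the floor of one bay of the pick rack. This point is at its centre, half-way up; z is its upward axis.
- tin_mid (a point): Straight round steel tin with a paper band: 74 mm tall, 44 mm in diameter. About 0.2 kg. Stands upright, loose, on the floor of one bay of the pick rack. This point is at its centre, half-way up; z is its upward axis.
- carton_mid (a point): Plain brown upright product carton: 78 mm tall, 44 mm along its x, 52 mm along its y. About 0.15 kg. Stands upright, loose, on the floor of one bay of the pick rack. This point is at its centre, half-way up; z is its upward axis.
- slip_bottle: White packing slip, 64 x 68 mm (x, y), lying flat and fixed in the bay of the pick rack where the round bottle stands at the start; it stays there and so keeps the record of that bay. Origin at its centre, on the rack's floor. Nothing is to be done with it.
- slip_flask: White packing slip, 64 x 60 mm (x, y), lying flat and fixed in the bay of the pick rack where the square bottle stands at the start; it stays there and so keeps the record of that bay. Origin at its centre, on the rack's floor. Nothing is to be done with it.
- slip_tin: White packing slip, 56 x 68 mm (x, y), lying flat and fixed in the bay of the pick rack where the tin stands at the start; it stays there and so keeps the record of that bay. Origin at its centre, on the rack's floor. Nothing is to be done with it.
- slip_carton: White packing slip, 60 x 64 mm (x, y), lying flat and fixed in the bay of the pick rack where the product carton stands at the start; it stays there and so keeps the record of that bay. Origin at its centre, on the rack's floor. Nothing is to be done with it.

How it is judged (in metres and radians):
At the end, for the whole second after the job is handed in: Each product stands upright (0.1 rad) and at rest on the floor of the shipping tray (height within 5 mm), within 17 mm in the tray's x and y of the centre of the bay mirroring its starting bay: from y = +117, +39, -39, -117 mm in the rack to y = -117, -39, +39, +117 mm in the tray (((y of slip_bottle in the frame of pick_rack between -0.137 and -0.097 m and y of bottle_mid in the frame of ship_tray between 0.1 and 0.134 m) or (y of slip_bottle in the frame of pick_rack between -0.059 and -0.019 m and y of bottle_mid in the frame of ship_tray between 0.022 and 0.056 m) or (y of slip_bottle in the frame of pick_rack between 0.019 and 0.059 m and y of bottle_mid in the frame of ship_tray between -0.056 and -0.022 m) or (y of slip_bottle in the frame of pick_rack between 0.097 and 0.137 m and y of bottle_mid in the frame of ship_tray between -0.134 and -0.1 m)) and x of bottle_mid in the frame of ship_tray between -0.017 and 0.017 m and z of bottle_mid in the frame of ship_tray between 0.046 and 0.056 m and angle between each of bottle_mid, flask_mid, tin_mid, carton_mid's own z axis and vertical below 0.1 rad and linear speed of each of bottle, flask, tin, carton below 0.02 m/s and ((y of slip_flask in the frame of pick_rack between -0.137 and -0.097 m and y of flask_mid in the frame of ship_tray between 0.1 and 0.134 m) or (y of slip_flask in the frame of pick_rack between -0.059 and -0.019 m and y of flask_mid in the frame of ship_tray between 0.022 and 0.056 m) or (y of slip_flask in the frame of pick_rack between 0.019 and 0.059 m and y of flask_mid in the frame of ship_tray between -0.056 and -0.022 m) or (y of slip_flask in the frame of pick_rack between 0.097 and 0.137 m and y of flask_mid in the frame of ship_tray between -0.134 and -0.1 m)) and x of flask_mid in the frame of ship_tray between -0.017 and 0.017 m and z of flask_mid in the frame of ship_tray between 0.04 and 0.05 m and ((y of slip_tin in the frame of pick_rack between -0.137 and -0.097 m and y of tin_mid in the frame of ship_tray between 0.1 and 0.134 m) or (y of slip_tin in the frame of pick_rack between -0.059 and -0.019 m and y of tin_mid in the frame of ship_tray between 0.022 and 0.056 m) or (y of slip_tin in the frame of pick_rack between 0.019 and 0.059 m and y of tin_mid in the frame of ship_tray between -0.056 and -0.022 m) or (y of slip_tin in the frame of pick_rack between 0.097 and 0.137 m and y of tin_mid in the frame of ship_tray between -0.134 and -0.1 m)) and x of tin_mid in the frame of ship_tray between -0.017 and 0.017 m and z of tin_mid in the frame of ship_tray between 0.036 and 0.046 m and ((y of slip_carton in the frame of pick_rack between -0.137 and -0.097 m and y of carton_mid in the frame of ship_tray between 0.1 and 0.134 m) or (y of slip_carton in the frame of pick_rack between -0.059 and -0.019 m and y of carton_mid in the frame of ship_tray between 0.022 and 0.056 m) or (y of slip_carton in the frame of pick_rack between 0.019 and 0.059 m and y of carton_mid in the frame of ship_tray between -0.056 and -0.022 m) or (y of slip_carton in the frame of pick_rack between 0.097 and 0.137 m and y of carton_mid in the frame of ship_tray between -0.134 and -0.1 m)) and x of carton_mid in the frame of ship_tray between -0.017 and 0.017 m and z of carton_mid in the frame of ship_tray between 0.038 and 0.048 m); the robot touches nothing.
It fails at once if a product is tipped over (leans more than 0.9 rad) (angle between any of bottle_mid, flask_mid, tin_mid, carton_mid's own z axis and vertical above 0.9 rad).
It also fails if it takes over 104 s, if anything falls off the work surface, if the arm or the gripper's body presses on something with over 40 N, if the wrist force passes 120 N, or if a joint passes its speed limit or range.

ROBOT

A 6-joint arm with a two-finger parallel gripper is mounted at the origin on the work surface. World frame = base frame: x ahead of the robot, y to its left, z up, the work surface at z = 0. Lengths are in mm, angles in rad, forces in N, time in s.
With the tool pointing down it reaches from about 350 to 775 mm from the base axis. Payload 7.3 kg.
Tool frame: the origin (TCP) lies at the centre of the arm's flange, where the gripper is bolted on; the fingertips stand 178 mm ahead of it and the grasp point (between the pads) lies 159 mm ahead of it; z points along the fingers, y is the direction in which the jaws open and shut (so a half turn about z gives the same grasp; the last joint's range is limited). The gripper opens to 92 mm and grips with 3 to 60 N. Pads are 19 mm wide; open, the fingers measure 130 mm over their backs; the gripper's body (75 mm by 190 mm) begins 47 mm behind the grasp point.
Start: joints at [-1.368, 0.342, 1.524, -0, 1.275, -0.146], TCP at [179.449, -493.382, 404.741] pointing down, gripper open.
Joint ranges: [-2.53, 2.53], [-0.77, 2.02], [0.04, 2.7], [-1, 4.14], [0.28, 2.66], [-3.11, 3.11]. Speed limits (rad/s): [2.57, 2.57, 3.14, 3.14, 3.14, 3.14].

INTERFACE

Orientations are given as [roll, pitch, yaw] about the fixed x, y, z axes, in that order (R = Rz(yaw) Ry(pitch) Rx(roll)).
In Python, from plant import status, viewer, ticket gives the robot as it stands.
- The arm moves only by the tool play_rows, never from a script. Its argument "commands" is a list of rows, each an object with "offset": the shift along the tool's x, y, z in m, a list of three; "twist": the turn about the tool's z in degrees. A call has 1 to 5 rows; each row shifts and turns the commanded pose from where the row before left it, along the tool's axes as they then stand; what a row does not reach is not made up. A row lasts 1/10 s, in which the tool goes at most 50 mm and 8.59 degrees, less where a joint would pass 70% of its speed; a pose out of reach is approached as far as the arm can. A call with a gripper value outside its range is refused whole. "jaw" is the closure in counts, from 0 (fully open) to 255 (shut), set as the call begins (left out, the last holds). The fingers move at their own pace and stop on an object; the grip force is fixed at half the most. Time passes only in rows, so rows that do not move let the fingers close. It gives the time, the measured TCP pose, the force and the opening at its end, in the units of the state.
- status.get_obs(): the state, without advancing time (a new reading comes with each control period).
- viewer.capture(name): name is "side" or "top" or "wrist"; returns the picture (400x640x3 uint8, red, green, blue); there is no depth.
- viewer.camera_params(name): a dict with "fov_y" (degrees; the focal length in pixels is half the picture's height over the tangent of half this angle, whatever the lens; pixels are square), "cx", "cy" (the principal point, pixels), "rvec" (rotation vector, rad) and "tvec" (3), from world to camera coordinates, as OpenCV has them; the wrist camera has in their place "T_tool_cam" (4x4, takes a point from camera to tool coordinates, whose origin is the TCP and whose axes are the flange's). Camera axes: x right, y down, z forward; pixel columns grow to the right and rows downward; lengths in mm; the calibration is good to about 2 mm. A picture is of the moment at which its call begins: read the wrist's pose just before it. camera_params takes no time and is no camera call.
- ticket.close_job(): hands the job in, once; it reports no verdict.
The state is a dict: "time": time; "joint_positions": joint angles; "dq": joint speeds; "tau": joint torques, N m; "tool_pos": TCP position; "tcp_rot": TCP orientation; "contact_force": force on the tool from outside, world axes, zero at the start; "moment": the same for the moment, N m; "grip_width": finger opening in mm.
Only numpy, scipy, OpenCV 4.12 (cv2) and the standard library are available. Lean on these libraries where they do the work, as an engineer would, in place of code of your own. Each camera call takes 0.05 s, during which the arm holds its last target.

## Working session

There is one attempt and no reset: what is moved stays moved. The work goes in short steps, Python scripts to look and compute and a tool call to move; the robot and the scene stay as the last step left them, time stands still between calls to the robot, and variables do not carry over. Pictures are saved under pics/ and viewed, and the job is handed in when it is done.

Besides the shell and the picture viewer there is one more tool, called as name(argument=value, ...) on one line, values as JSON. play_rows: Moves the arm, as the interface text tells. Its arguments: {"type":"object","properties":{"commands":{"type":"array"},"jaw":{"type":"number"}},"required":["commands"]}

```bash
ls; mkdir -p pics; python3 - <<'E'
from plant import status, viewer
import cv2
o=status.get_obs(); print({k:(v if not hasattr(v,'tolist') else v.tolist()) for k,v in o.items()})
for n in ["side","top","wrist"]:
    print(n,viewer.camera_params(n))
    cv2.imwrite(f"pics/{n}0.png",viewer.capture(n)[:,:,::-1])
E
```

```text
pics
{'time': 0.0, 'joint_positions': [-1.3680295563378164, 0.34274881000787183, 1.525041707069717, -1.3658587203203739e-05, 1.2753930473305322, -0.1460034518215497], 'dq': [-3.343799711708989e-05, -0.0016264787958674154, -0.0005370235576875325, -0.0010507812795258616, -0.0008590064879165349, -0.000270029083945295], 'tau': [-0.0005687690463673789, -43.123894929885864, -24.422199726104736, 0.07174234371632338, 0.05597755196504295, -0.00010644982239682577], 'tool_pos': [179.4042343421858, -493.24931066573913, 404.0225846316213], 'tcp_rot': [-3.140016769220293, -0.00021853235020485862, 0.3487740368474823], 'contact_force': [-0.6261893471526769, 0.6774942220331672, -0.6912736002739298], 'moment': [-0.0013952540196163292, 0.029503701529416965, 0.02525306745735948], 'grip_width': 91.7860030645329}
side {'fov_y': 57.701414696476085, 'cx': 316.63919425811105, 'cy': 199.69785971112154, 'rvec': array([ 2.07530653, -0.61183731,  0.35891223]), 'tvec': array([-455.47424583,  200.64123233,  446.79320461])}
top {'fov_y': 50.07484640051689, 'cx': 316.61718702071227, 'cy': 193.0961387995004, 'rvec': array([ 2.21907311, -2.17126269,  0.09496049]), 'tvec': array([-41.00641191, 566.99177526, 775.76337083])}
wrist {'fov_y': 62.067693849995635, 'cx': 318.32338288604984, 'cy': 201.15652070606365, 'T_tool_cam': array([[ 1.08971572e-03, -9.50377418e-01, -3.11097374e-01,
         8.55445128e+01],
       [ 9.99997598e-01,  1.62728996e-03, -1.46843581e-03,
         6.47556300e-01],
       [ 1.90181386e-03, -3.11095027e-01,  9.50376908e-01,
         2.02737905e+01],
       [ 0.00000000e+00,  0.00000000e+00,  0.00000000e+00,
         1.00000000e+00]])}
```

View pics/top0.png

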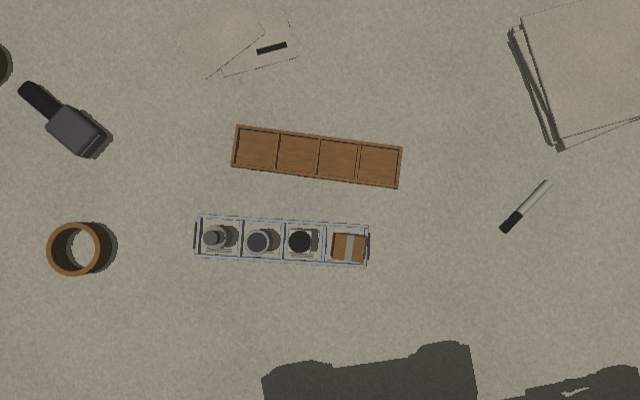

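View pics/side0.png

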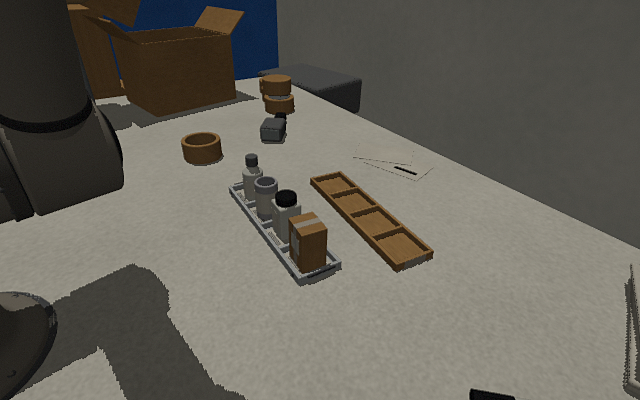

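View pics/wrist0.png

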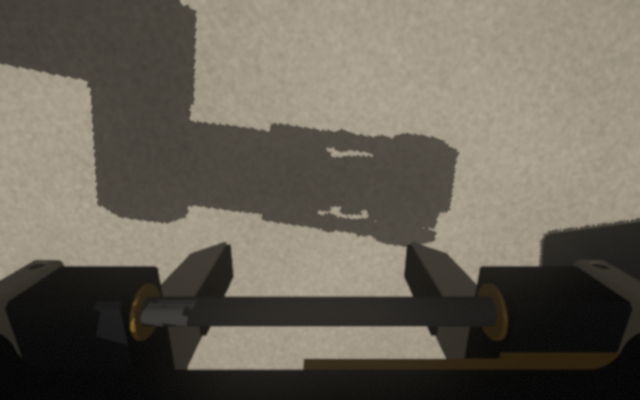

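The top view shows, left to right, the bottle (215,238), tin (260,241), flask (300,241) and carton (348,247) in the rack. The empty tray has corners near (236,125), (402,147), (398,188) and (231,166). The wrist view shows only bare table. Next I measure these positions.

```bash
cat > h.py <<'E'
import numpy as np, cv2
from plant import status, viewer
from scipy.spatial.transform import Rotation as Ro
def K(p,h=400):
    f=h/2/np.tan(np.radians(p['fov_y'])/2); return np.array([[f,0,p['cx']],[0,f,p['cy']],[0,0,1]])
def cam(name,o=None):
    p=viewer.camera_params(name)
    if 'rvec' in p:
        R=cv2.Rodrigues(p['rvec'])[0]; t=p['tvec']; return K(p),R,np.array(t)
    o=o or status.get_obs()
    T=np.eye(4);T[:3,:3]=Ro.from_euler('xyz',o['tcp_rot']).as_matrix();T[:3,3]=o['tool_pos']
    W=T@p['T_tool_cam']; R=W[:3,:3].T; return K(p),R,-R@W[:3,3]
def ray(c,uv,z):
    k,R,t=c; uv=np.atleast_2d(np.array(uv,float))
    d=(np.c_[uv,np.ones(len(uv))]@np.linalg.inv(k).T)@R
    C=-R.T@t; s=(z-C[2])/d[:,2]; return C+d*s[:,None]
def proj(c,P):
    k,R,t=c; q=(np.atleast_2d(P)@R.T+t)@k.T; return q[:,:2]/q[:,2:]
E
python3 - <<'E'
from h import *
c=cam('top'); im=cv2.imread('pics/top0.png')
print('C',-c[1].T@c[2])
cv2.imwrite('pics/topz.png',cv2.resize(im[110:280,180:420],None,fx=3.3,fy=3.3,interpolation=cv2.INTER_CUBIC))
hsv=cv2.cvtColor(im,cv2.COLOR_BGR2HSV)
m=((hsv[...,1]>90)).astype(np.uint8)*255
m[:, :180]=0
cs=cv2.findContours(cv2.morphologyEx(m,cv2.MORPH_CLOSE,np.ones((5,5))),cv2.RETR_EXTERNAL,cv2.CHAIN_APPROX_NONE)[0]
for q in cs:
    if cv2.contourArea(q)>150:
        b=cv2.boxPoints(cv2.minAreaRect(q)); print(cv2.contourArea(q),b.round(1).tolist())
        P=ray(c,b,16); print(P.round(1).tolist(), P.mean(0))
for n,uv in dict(bottle=(215,238),tin=(260,241),flask=(300,241),carton=(348,247)).items(): print(n,ray(c,uv,80).round())
E
```

```text
C [513.26383621 -14.84144841 813.20967308]
258.5 [[350.5, 260.3999938964844], [354.1000061035156, 235.0], [365.5, 236.60000610351562], [361.8999938964844, 262.0]]
[[444.7, -94.0, 16.0], [491.5, -100.0, 16.0], [489.0, -121.2, 16.0], [442.2, -115.1, 16.0]] [ 466.86335642 -107.5972883    16.        ]
303.5 [[330.3999938964844, 257.8999938964844], [333.6000061035156, 232.3000030517578], [346.79998779296875, 234.0], [343.6000061035156, 259.6000061035156]]
[[448.5, -56.7, 16.0], [495.7, -61.8, 16.0], [493.2, -86.3, 16.0], [445.9, -81.1, 16.0]] [470.84340703 -71.46396068  16.        ]
6883.5 [[229.6999969482422, 165.8000030517578], [235.3000030517578, 124.0], [402.79998779296875, 146.60000610351562], [397.1000061035156, 188.39999389648438]]
[[615.5, 134.7, 16.0], [694.9, 126.9, 16.0], [659.6, -189.5, 16.0], [580.2, -179.5, 16.0]] [637.55265201 -26.83842497  16.        ]
bottle [[483. 143.  80.]]
tin [[480.  67.  80.]]
flask [[481.  -1.  80.]]
carton [[473. -83.  80.]]
```

View pics/topz.png

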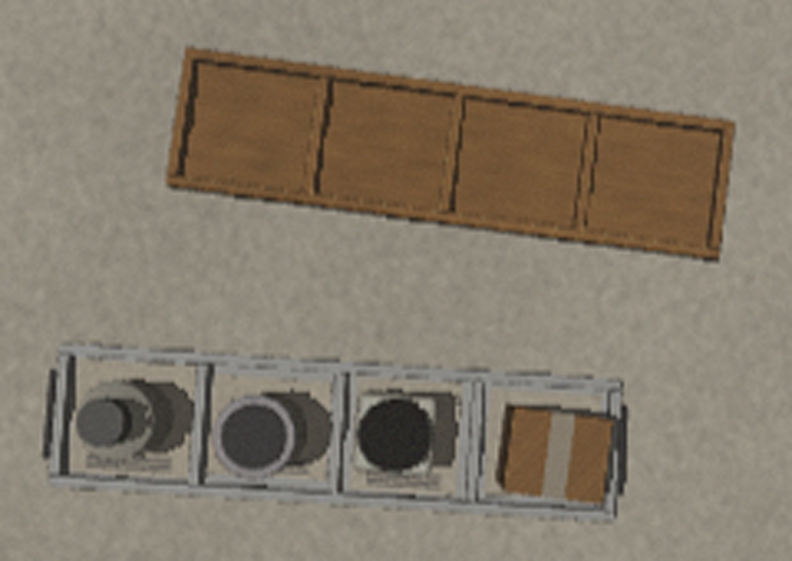

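The zoomed view shows the order left to right (robot left is image left): bottle, tin, flask, carton. The carton sits near the right wall and is turned slightly. The tray's measured outline (about 80 x 317 mm) fits the calibration. I'll now refine the product centres and the rack frame.

```bash
python3 - <<'E'
from h import *
c=cam('top'); im=cv2.imread('pics/top0.png')
z=lambda p:(np.array(p)/3.3+[180,110]-0.35)
rc=ray(c,[z(p) for p in [(62,345),(622,380),(615,520),(50,490)]],16); print('rack',rc.round(1).tolist(),rc.mean(0),np.linalg.norm(rc-np.roll(rc,1,0),axis=1))
yv=(rc[0]-rc[1]+rc[3]-rc[2])[:2]; print('rack yaw',np.arctan2(-yv[0],yv[1]))
g=cv2.cvtColor(im,cv2.COLOR_BGR2GRAY)
print('bottle',ray(c,z((104,421)),98),'tin',ray(c,z((255,437)),78),'flask cap',ray(c,z((394,434)),86))
# dark cap flask
m=(g<45).astype(np.uint8); m[:,:285]=0;m[:,318:]=0;m[:225]=0;m[258:]=0
n,l,s,ce=cv2.connectedComponentsWithStats(m)
for i in range(1,n):
    if s[i,4]>60: print('cap comp',s[i],ce[i],ray(c,ce[i],86))
cr=ray(c,[z(p) for p in [(513,405),(614,417),(601,503),(503,490)]],82); print('carton',cr.round(1).tolist(),cr.mean(0))
d=cr-np.roll(cr,1,0);print(np.linalg.norm(d,axis=1)); v=(cr[0]-cr[1]+cr[3]-cr[2]);print('yaw',np.arctan2(-v[0],v[1])); v=(cr[0]-cr[3]+cr[1]-cr[2]);print('yaw',np.arctan2(v[1],v[0]))
# flask body shoulder corners
fr=ray(c,[z(p) for p in [(362,393),(437,397),(431,470),(355,466)]],72);print('flask',fr.round(1).tolist(),fr.mean(0))
v=fr[0]-fr[1]+fr[3]-fr[2];print('yaw',np.arctan2(-v[0],v[1]))
# tray bays
ty=np.array([-0.1117,0.9937])
for y in(117,39,-39,-117): print(y,np.array([637.5,-26.8])+np.array([35.3,314.2])/316.2*y)
E
python3 -c "
import cv2
im=cv2.imread('pics/top0.png');cv2.imwrite('pics/rackz.png',cv2.resize(im[205:275,188:378],None,fx=4.2,fy=4.2,interpolation=cv2.INTER_NEAREST))"
```

```text
rack [[524.0, 189.2, 16.0], [511.0, -125.9, 16.0], [432.7, -122.9, 16.0], [443.2, 192.6, 16.0]] [477.73069839  33.24069118  16.        ] [ 80.8262489  315.27296862  78.35159382 315.69584912]
rack yaw -0.037178781607285036
bottle [[485.26276469 145.69930938  98.        ]] tin [[477.85282672  72.28579244  78.        ]] flask cap [[4.81202331e+02 4.53706998e-01 8.60000000e+01]]
cap comp [289 231  21  21 347] [299.24207493 241.28242075] [[4.81012229e+02 1.14729369e-01 8.60000000e+01]]
carton [[497.2, -60.5, 82.0], [492.1, -112.8, 82.0], [447.9, -106.7, 82.0], [453.5, -56.1, 82.0]] [472.66766962 -83.99724636  82.        ]
[43.81971351 52.55444403 44.5759345  50.85951689]
yaw -0.10398155465033129
yaw -0.11866857491230169
flask [[501.5, 18.0, 72.0], [500.3, -21.3, 72.0], [462.3, -19.0, 72.0], [463.6, 20.6, 72.0]] [ 4.81939306e+02 -4.03595507e-01  7.20000000e+01]
yaw -0.03233283265147168
117 [650.56166983  89.45996205]
39 [641.85388994  11.95332068]
-39 [633.14611006 -65.55332068]
-117 [ 624.43833017 -143.05996205]
```

play_rows(commands=[{"offset":[0.03,-0.03,0],"twist":-8.5},{"offset":[0.03,-0.03,0],"twist":-8.5},{"offset":[0.03,-0.03,0],"twist":-8.5},{"offset":[0.03,-0.03,0],"twist":-8.5},{"offset":[0.03,-0.03,0],"twist":-8.5}], jaw=0)

```text
time: 0.65
tool_pos: [208.5, -286.1, 404.4]
tcp_rot: [-3.141, -0.0, 1.097]
contact_force: [-0.5, -0.3, -0.1]
grip_width: 91.5
```

play_rows(commands=[{"offset":[0.018,0.036,0],"twist":-8.5},{"offset":[0.013,0.038,0],"twist":-8.5},{"offset":[0.007,0.039,0],"twist":-8.0},{"offset":[0.03,0.035,0],"twist":0},{"offset":[0.03,0.035,0],"twist":0}])

```text
time: 1.15
tool_pos: [402.4, -231.3, 404.4]
tcp_rot: [-3.141, -0.0, 1.526]
contact_force: [-0.5, -1.3, 0.4]
grip_width: 92.3
```

View pics/rackz.png

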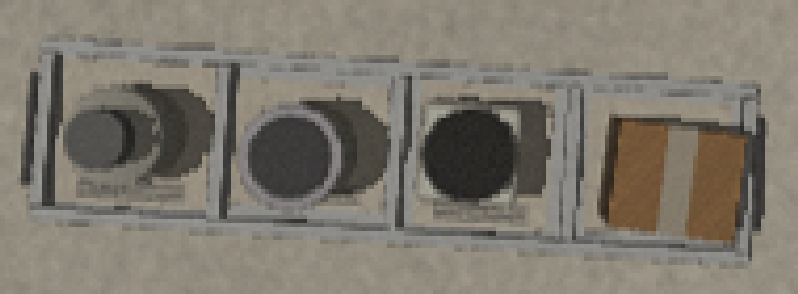

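The enlarged view agrees with my product positions. I'll move above the rack for one wrist check.

play_rows(commands=[{"offset":[0.05,0.013,0],"twist":0},{"offset":[0.05,0.013,0],"twist":0},{"offset":[0.05,0.013,0],"twist":0},{"offset":[0.05,0.013,0],"twist":0},{"offset":[0.03,0.013,0],"twist":0}])

```text
time: 1.65
tool_pos: [474.0, -8.4, 404.6]
tcp_rot: [-3.141, -0.001, 1.529]
contact_force: [0.3, -1.0, 0.3]
grip_width: 92.0
```

```bash
python3 - <<'E'
from h import *
o=status.get_obs(); print(o['tool_pos'],o['tcp_rot'])
c=cam('wrist',o); im=viewer.capture('wrist')[:,:,::-1].copy(); cv2.imwrite('pics/w1r.png',im)
for n,(x,y,h) in dict(b=(485.3,145.7,98),t=(477.9,72.3,78),f=(481,.3,86),c=(472.7,-84,82)).items():
    u=proj(c,[x,y,h])[0]; print(n,u); cv2.circle(im,tuple(int(v) for v in u),3,(0,0,255),-1)
cv2.imwrite('pics/w1.png',im)
E
```

```text
[474.04396374  -8.43929786 404.63491867] [-3.14115225e+00 -5.53444256e-04  1.52886892e+00]
b [324.03037456  -4.28704369]
t [318.24738131  97.60581864]
f [324.77400667 179.11833119]
c [319.42135416 259.18065043]
```

View pics/w1.png

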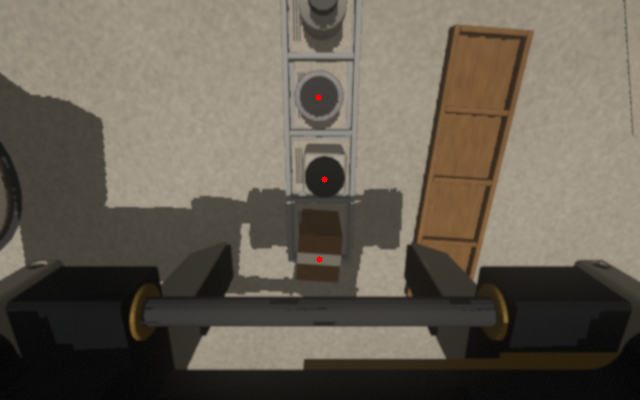

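The red marks projected from the top camera land on the tin (318,97), flask (325,179) and carton (319,259), so the two cameras agree to about 1 mm. I'll start with the carton.

play_rows(commands=[{"offset":[-0.03,0,0],"twist":4},{"offset":[-0.03,0,0.02],"twist":0},{"offset":[-0.02,0,0.02],"twist":0},{"offset":[0,0,0.02],"twist":0},{"offset":[0,0,0],"twist":0}])

```text
time: 2.2
tool_pos: [466.2, -91.5, 342.3]
tcp_rot: [-3.136, -0.001, 1.456]
contact_force: [0.6, -0.3, 0.5]
grip_width: 91.7
```

play_rows(commands=[{"offset":[0,0,0],"twist":0}])

```text
time: 2.3
tool_pos: [467.2, -91.1, 344.9]
tcp_rot: [-3.141, -0.0, 1.457]
contact_force: [0.1, 0.4, 0.2]
grip_width: 91.6
```

```bash
cat > mv.py <<'E'
import sys
from h import *
# usage: mv.py x y yaw [z grasp] -> tool-frame offsets in mm
x,y,yaw=map(float,sys.argv[1:4]); o=status.get_obs(); p=o['tool_pos']; R=Ro.from_euler('xyz',o['tcp_rot']).as_matrix()
zg=float(sys.argv[4])+159 if len(sys.argv)>4 else p[2]
print('t',round(o['time'],2),'pos',np.round(p,1),'yaw',round(o['tcp_rot'][2],4),'w',round(o['grip_width'],1),'F',np.round(o['contact_force'],1))
print('tool offset mm',np.round(R.T@(np.array([x,y,zg])-p),1),'twist deg',round(-np.degrees(yaw-o['tcp_rot'][2]),2))
E
python3 mv.py 472.7 -84 1.46 48
python3 - <<'E'
from h import *
# tray check in w1: pose of that picture
o={'tool_pos':[474.04396374,-8.43929786,404.63491867],'tcp_rot':[-3.14115225,-5.53444256e-04,1.52886892]}
c=cam('wrist',o); print(ray(c,[(453,26),(532,32)],16))
E
```

```text
t 2.3 pos [467.2 -91.1 344.9] yaw 1.457 w 91.6 F [0.1 0.4 0.2]
tool offset mm [  7.7   4.8 137.9] twist deg -0.17
[[614.43850893 134.07464472  16.        ]
 [693.72400714 125.4296614   16.        ]]
```

play_rows(commands=[{"offset":[0.004,0.002,0.03],"twist":0},{"offset":[0.004,0.003,0.03],"twist":0},{"offset":[0,0,0.03],"twist":0},{"offset":[0,0,0.03],"twist":0},{"offset":[0,0,0.018],"twist":0}])

```text
time: 2.8
tool_pos: [473.2, -83.2, 206.0]
tcp_rot: [3.142, 0.0, 1.458]
contact_force: [0.0, 0.7, 0.2]
grip_width: 91.6
```

play_rows(commands=[{"offset":[0,0,0],"twist":0},{"offset":[0,0,0],"twist":0}])

```text
time: 3.0
tool_pos: [473.7, -83.7, 207.8]
tcp_rot: [3.14, 0.0, 1.458]
contact_force: [-0.2, -0.1, 0.6]
grip_width: 91.7
```

```bash
python3 mv.py 472.7 -84 1.46 48
python3 - <<'E'
from h import *
a=viewer.capture('wrist');b=viewer.capture('side');
cv2.imwrite('pics/w2.png',np.vstack([a,b])[:,:,::-1][:, :] if 0 else cv2.resize(np.hstack([a,b])[:,:,::-1],(800,250)))
E
```

```text
t 3.0 pos [473.7 -83.7 207.8] yaw 1.4577 w 91.7 F [-0.2 -0.1  0.6]
tool offset mm [-0.5 -0.9  0.8] twist deg -0.13
```

View pics/w2.png

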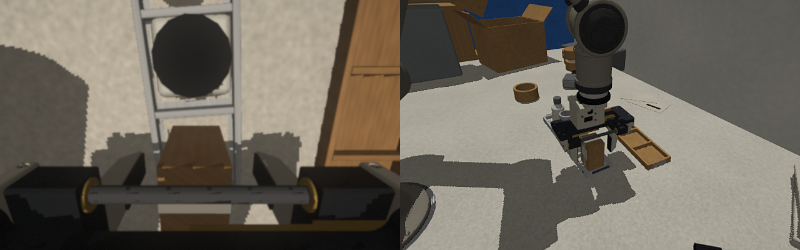

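The carton sits centred between the open fingers, at about (195,155) in the wrist half of the picture. I'll close on it.

play_rows(commands=[{"offset":[0,0,0],"twist":0},{"offset":[0,0,0],"twist":0},{"offset":[0,0,0],"twist":0},{"offset":[0,0,0],"twist":0},{"offset":[0,0,0],"twist":0}], jaw=255)

```text
time: 3.6
tool_pos: [473.0, -83.8, 206.8]
tcp_rot: [3.141, 0.0, 1.457]
contact_force: [0.0, 0.4, -0.8]
grip_width: 56.4
```

play_rows(commands=[{"offset":[0,0,0],"twist":0},{"offset":[0,0,0],"twist":0},{"offset":[0,0,0],"twist":0}])

```text
time: 3.9
tool_pos: [472.8, -83.7, 206.7]
tcp_rot: [-3.141, 0.0, 1.457]
contact_force: [-1.1, 0.4, 0.6]
grip_width: 43.8
```

play_rows(commands=[{"offset":[0,0,-0.01],"twist":0},{"offset":[0,0,-0.02],"twist":0},{"offset":[0,0,-0.03],"twist":0},{"offset":[0,0,-0.03],"twist":0},{"offset":[0,0,-0.03],"twist":0}])

```text
time: 4.4
tool_pos: [472.7, -83.6, 328.5]
tcp_rot: [3.141, 0.0, 1.457]
contact_force: [1.0, -0.3, -0.6]
grip_width: 44.0
```

```bash
python3 mv.py 650 89 1.459 48
```

```text
t 4.4 pos [472.7 -83.6 328.5] yaw 1.4571 w 44.0 F [ 1.  -0.3 -0.6]
tool offset mm [191.7 156.5 121.5] twist deg -0.11
```

play_rows(commands=[{"offset":[0.02,0.016,0],"twist":0},{"offset":[0.03,0.025,0],"twist":0},{"offset":[0.035,0.029,0],"twist":0},{"offset":[0.035,0.029,0],"twist":0},{"offset":[0.03,0.025,0],"twist":0}])

```text
time: 4.9
tool_pos: [614.3, 52.9, 327.4]
tcp_rot: [3.141, -0.0, 1.458]
contact_force: [-0.3, -0.6, -1.0]
grip_width: 43.6
```

play_rows(commands=[{"offset":[0.025,0.019,0],"twist":0},{"offset":[0.017,0.013,0],"twist":0},{"offset":[0,0,0],"twist":0},{"offset":[0,0,0],"twist":0}])

```text
time: 5.3
tool_pos: [649.4, 89.5, 326.6]
tcp_rot: [-3.141, 0.0, 1.458]
contact_force: [-0.5, -0.6, -0.7]
grip_width: 43.9
```

```bash
python3 mv.py 650 89 1.459 48
```

```text
t 5.3 pos [649.4  89.5 326.6] yaw 1.4578 w 43.9 F [-0.5 -0.6 -0.7]
tool offset mm [ -0.4   0.7 119.6] twist deg -0.07
```

play_rows(commands=[{"offset":[0,0,0.03],"twist":0},{"offset":[0,0,0.03],"twist":0},{"offset":[0,0,0.03],"twist":0},{"offset":[0,0,0.018],"twist":0},{"offset":[0,0,0.008],"twist":0}])

```text
time: 5.8
tool_pos: [648.6, 88.2, 209.0]
tcp_rot: [-3.138, 0.001, 1.456]
contact_force: [0.1, 0.3, -1.4]
grip_width: 43.5
```

play_rows(commands=[{"offset":[0,0,0],"twist":0},{"offset":[0,0,0],"twist":0}])

```text
time: 6.0
tool_pos: [650.0, 88.9, 212.1]
tcp_rot: [3.14, -0.0, 1.457]
contact_force: [0.3, -0.1, -1.7]
grip_width: 43.7
```

play_rows(commands=[{"offset":[0,0,0.003],"twist":0},{"offset":[0,0,0.002],"twist":0},{"offset":[0,0,0],"twist":0}])

```text
time: 6.3
tool_pos: [650.0, 89.3, 206.7]
tcp_rot: [3.14, -0.0, 1.457]
contact_force: [-0.1, -1.1, 2.3]
grip_width: 43.9
```

```bash
python3 mv.py 650 89 1.459 48
```

```text
t 6.3 pos [650.   89.3 206.7] yaw 1.4571 w 43.9 F [-0.1 -1.1  2.3]
tool offset mm [-0.3  0.  -0.3] twist deg -0.11
```

Contact with the floor is just starting at the same height as the grasp (206.7). I'll release.

play_rows(commands=[{"offset":[0,0,0],"twist":0},{"offset":[0,0,0],"twist":0},{"offset":[0,0,0],"twist":0},{"offset":[0,0,0],"twist":0},{"offset":[0,0,0],"twist":0}], jaw=0)

```text
time: 6.8
tool_pos: [649.7, 89.3, 205.6]
tcp_rot: [-3.141, 0.0, 1.457]
contact_force: [-0.2, -0.5, 0.9]
grip_width: 79.3
```

play_rows(commands=[{"offset":[0,0,0],"twist":0},{"offset":[0,0,-0.02],"twist":0},{"offset":[0,0,-0.04],"twist":0},{"offset":[0,0,-0.04],"twist":0},{"offset":[0,0,-0.03],"twist":0}])

```text
time: 7.3
tool_pos: [649.8, 89.3, 338.4]
tcp_rot: [3.139, -0.0, 1.457]
contact_force: [0.1, 0.9, 0.6]
grip_width: 92.1
```

```bash
python3 mv.py 481 0.3 1.535
python3 - <<'E'
from h import *
cv2.imwrite('pics/s3.png',viewer.capture('side')[:,:,::-1])
E
```

```text
t 7.3 pos [649.8  89.3 338.4] yaw 1.4571 w 92.1 F [0.1 0.9 0.6]
tool offset mm [-107.6 -157.6   -0.4] twist deg -4.46
```

View pics/s3.png

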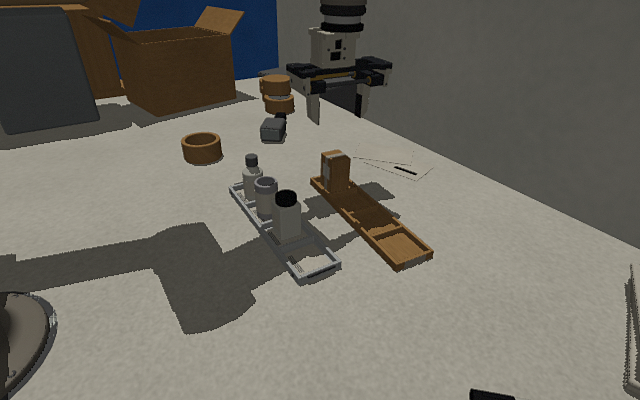

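The carton stands upright in the tray's left bay at (337,172). The flask is next.

play_rows(commands=[{"offset":[-0.015,-0.022,0],"twist":-4.5},{"offset":[-0.027,-0.037,0],"twist":0},{"offset":[-0.027,-0.037,0],"twist":0},{"offset":[-0.022,-0.034,0],"twist":0},{"offset":[-0.01,-0.02,0],"twist":0}])

```text
time: 7.85
tool_pos: [492.8, -5.7, 335.6]
tcp_rot: [-3.14, 0.0, 1.534]
contact_force: [-0.5, -0.4, 1.0]
grip_width: 91.7
```

play_rows(commands=[{"offset":[0,0,0],"twist":0},{"offset":[0,0,0],"twist":0}])

```text
time: 8.05
tool_pos: [495.6, -4.6, 336.1]
tcp_rot: [3.14, 0.0, 1.535]
contact_force: [-1.0, -0.2, -0.4]
grip_width: 92.2
```

```bash
python3 mv.py 481.5 0 1.535 48
```

```text
t 8.05 pos [495.6  -4.6 336.1] yaw 1.5348 w 92.2 F [-1.  -0.2 -0.4]
tool offset mm [  4.1 -14.4 129.1] twist deg -0.01
```

play_rows(commands=[{"offset":[0.004,-0.014,0.01],"twist":0},{"offset":[0,0,0.035],"twist":0},{"offset":[0,0,0.035],"twist":0},{"offset":[0,0,0.03],"twist":0},{"offset":[0,0,0.019],"twist":0}])

```text
time: 8.55
tool_pos: [482.0, 0.6, 204.3]
tcp_rot: [-3.14, -0.0, 1.536]
contact_force: [-0.4, 0.5, -0.8]
grip_width: 91.8
```

play_rows(commands=[{"offset":[0,0,0],"twist":0},{"offset":[0,0,0],"twist":0}])

```text
time: 8.75
tool_pos: [482.3, 0.3, 206.7]
tcp_rot: [3.141, 0.0, 1.536]
contact_force: [-0.0, 1.1, 0.9]
grip_width: 92.1
```

```bash
python3 mv.py 481.5 0 1.535 48
```

```text
t 8.75 pos [4.823e+02 3.000e-01 2.067e+02] yaw 1.5363 w 92.1 F [-0.   1.1  0.9]
tool offset mm [-0.3 -0.8 -0.3] twist deg 0.07
```

play_rows(commands=[{"offset":[0,0,0],"twist":0},{"offset":[0,0,0],"twist":0},{"offset":[0,0,0],"twist":0},{"offset":[0,0,0],"twist":0},{"offset":[0,0,0],"twist":0}], jaw=255)

```text
time: 9.25
tool_pos: [481.4, -0.1, 207.0]
tcp_rot: [3.141, 0.0, 1.536]
contact_force: [-0.6, 0.2, -0.5]
grip_width: 56.4
```

play_rows(commands=[{"offset":[0,0,0],"twist":0},{"offset":[0,0,0],"twist":0},{"offset":[0,0,0],"twist":0},{"offset":[0,0,0],"twist":0}])

```text
time: 9.65
tool_pos: [481.3, -0.1, 206.7]
tcp_rot: [-3.141, 0.0, 1.536]
contact_force: [-2.0, -0.3, 2.0]
grip_width: 42.1
```

play_rows(commands=[{"offset":[0,0,-0.01],"twist":0},{"offset":[0,0,-0.02],"twist":0},{"offset":[0,0,-0.03],"twist":0},{"offset":[0,0,-0.03],"twist":0},{"offset":[0,0,-0.03],"twist":0}])

```text
time: 10.15
tool_pos: [481.2, 0.0, 328.3]
tcp_rot: [3.141, -0.0, 1.536]
contact_force: [0.6, 0.0, -1.6]
grip_width: 42.0
```

```bash
python3 mv.py 641.4 11.6 1.459 48
```

```text
t 10.15 pos [481.2   0.  328.3] yaw 1.5356 w 42.0 F [ 0.6  0.  -1.6]
tool offset mm [ 17.2 159.7 121.4] twist deg 4.39
```

play_rows(commands=[{"offset":[0,0,0],"twist":4.4},{"offset":[0.005,0.02,0],"twist":0},{"offset":[0.006,0.035,0],"twist":0},{"offset":[0.007,0.037,0],"twist":0},{"offset":[0.006,0.033,0],"twist":0}])

```text
time: 10.65
tool_pos: [609.6, 10.0, 327.3]
tcp_rot: [3.141, -0.0, 1.459]
contact_force: [0.2, 0.3, -1.8]
grip_width: 41.8
```

play_rows(commands=[{"offset":[0.005,0.023,0],"twist":0},{"offset":[0,0.01,0],"twist":0},{"offset":[0,0,0],"twist":0},{"offset":[0,0,0],"twist":0}])

```text
time: 11.05
tool_pos: [641.2, 11.2, 326.6]
tcp_rot: [-3.14, 0.0, 1.459]
contact_force: [-0.5, -0.0, -2.0]
grip_width: 42.0
```

```bash
python3 mv.py 641.4 11.6 1.459 48
```

```text
t 11.05 pos [641.2  11.2 326.6] yaw 1.4589 w 42.0 F [-0.5 -0.  -2. ]
tool offset mm [  0.5   0.3 119.6] twist deg -0.01
```

play_rows(commands=[{"offset":[0,0,0.03],"twist":0},{"offset":[0,0,0.03],"twist":0},{"offset":[0,0,0.03],"twist":0},{"offset":[0,0,0.018],"twist":0},{"offset":[0,0,0.008],"twist":0}])

```text
time: 11.55
tool_pos: [640.3, 11.2, 209.0]
tcp_rot: [-3.138, 0.0, 1.459]
contact_force: [0.0, 0.4, -1.3]
grip_width: 42.1
```

play_rows(commands=[{"offset":[0,0,0],"twist":0},{"offset":[0,0,0.003],"twist":0},{"offset":[0,0,0.002],"twist":0},{"offset":[0,0,0],"twist":0}])

```text
time: 11.95
tool_pos: [641.9, 11.1, 206.8]
tcp_rot: [3.139, 0.0, 1.459]
contact_force: [0.1, 0.8, -0.7]
grip_width: 42.0
```

play_rows(commands=[{"offset":[0,0,0],"twist":0},{"offset":[0,0,0],"twist":0},{"offset":[0,0,0],"twist":0},{"offset":[0,0,0],"twist":0},{"offset":[0,0,0],"twist":0}], jaw=0)

```text
time: 12.45
tool_pos: [641.6, 11.1, 205.7]
tcp_rot: [-3.142, 0.0, 1.459]
contact_force: [0.2, 0.6, -0.5]
grip_width: 77.5
```

play_rows(commands=[{"offset":[0,0,0],"twist":0},{"offset":[0,0,-0.02],"twist":0},{"offset":[0,0,-0.04],"twist":0},{"offset":[0,0,-0.04],"twist":0},{"offset":[0,0,-0.03],"twist":0}])

```text
time: 12.95
tool_pos: [641.7, 11.1, 338.4]
tcp_rot: [3.139, 0.0, 1.459]
contact_force: [0.2, -0.5, 0.4]
grip_width: 92.1
```

```bash
python3 mv.py 478 72.3 1.5 
```

```text
t 12.95 pos [641.7  11.1 338.4] yaw 1.4588 w 92.1 F [ 0.2 -0.5  0.4]
tool offset mm [  42.5 -169.6   -0.4] twist deg -2.36
```

play_rows(commands=[{"offset":[0.006,-0.025,0],"twist":0},{"offset":[0.01,-0.04,0],"twist":0},{"offset":[0.01,-0.04,0],"twist":0},{"offset":[0.01,-0.04,0],"twist":0},{"offset":[0.006,-0.0245,0],"twist":0}])

```text
time: 13.45
tool_pos: [475.2, 72.6, 335.7]
tcp_rot: [-3.14, -0.0, 1.459]
contact_force: [-0.5, 0.4, -0.3]
grip_width: 91.8
```

play_rows(commands=[{"offset":[0,0,0],"twist":0},{"offset":[0,0,0],"twist":0}])

```text
time: 13.65
tool_pos: [478.0, 71.9, 336.3]
tcp_rot: [3.14, 0.0, 1.459]
contact_force: [1.0, -0.4, 0.7]
grip_width: 91.8
```

```bash
python3 mv.py 478 72.3 1.459 48
python3 - <<'E'
from h import *
cv2.imwrite('pics/w4.png',viewer.capture('wrist')[:,:,::-1])
E
```

```text
t 13.65 pos [478.   71.9 336.3] yaw 1.4593 w 91.8 F [ 1.  -0.4  0.7]
tool offset mm [  0.4  -0.3 129.3] twist deg 0.02
```

View pics/w4.png

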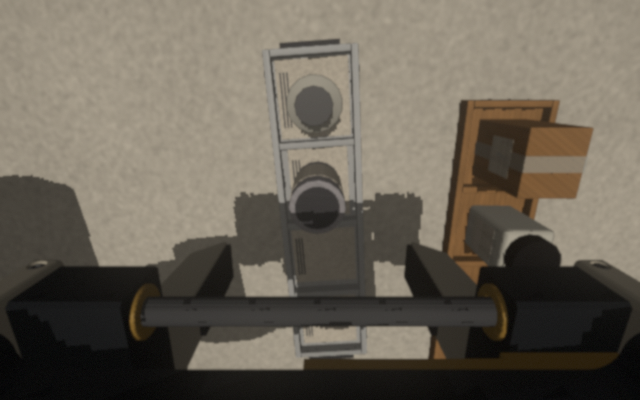

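The tin (317,200) and bottle (314,106) stand undisturbed, and the carton and flask are in their tray bays. I'll lower onto the tin.

play_rows(commands=[{"offset":[0,0,0.015],"twist":0},{"offset":[0,0,0.035],"twist":0},{"offset":[0,0,0.035],"twist":0},{"offset":[0,0,0.03],"twist":0},{"offset":[0,0,0.014],"twist":0}])

```text
time: 14.2
tool_pos: [478.2, 71.2, 203.8]
tcp_rot: [-3.138, 0.001, 1.458]
contact_force: [0.3, 0.2, 0.5]
grip_width: 91.7
```

play_rows(commands=[{"offset":[0,0,0],"twist":0},{"offset":[0,0,0],"twist":0}])

```text
time: 14.4
tool_pos: [478.8, 71.4, 206.7]
tcp_rot: [3.141, 0.0, 1.458]
contact_force: [-0.5, 0.2, 0.8]
grip_width: 91.9
```

```bash
python3 mv.py 478 72.3 1.459 48
python3 - <<'E'
from h import *
o={'tool_pos':[478.,71.9,336.3],'tcp_rot':[-3.1416,0,1.4593]}
c=cam('wrist',o); print(ray(c,(313.5,105.5),98), ray(c,(317,202.5),78))
E
```

```text
t 14.4 pos [478.8  71.4 206.7] yaw 1.4583 w 91.9 F [-0.5  0.2  0.8]
tool offset mm [ 0.8 -0.9 -0.3] twist deg -0.04
[[484.29521076 148.73086962  98.        ]] [[478.48423246  77.92357412  78.        ]]
```

```bash
python3 - <<'E'
from h import *
o=status.get_obs();c=cam('wrist',o); im=viewer.capture('wrist')[:,:,::-1].copy()
for y in (72.3,78):
    for dx,dy in((0,0),(22,0),(-22,0),(0,22),(0,-22)):
        u=proj(c,[478+dx,y+dy,78])[0]; cv2.circle(im,tuple(int(v) for v in u),3,(0,0,255) if y<75 else (0,255,0),-1)
cv2.imwrite('pics/w5.png',im)
E
```

```text
(no output)
```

View pics/w5.png

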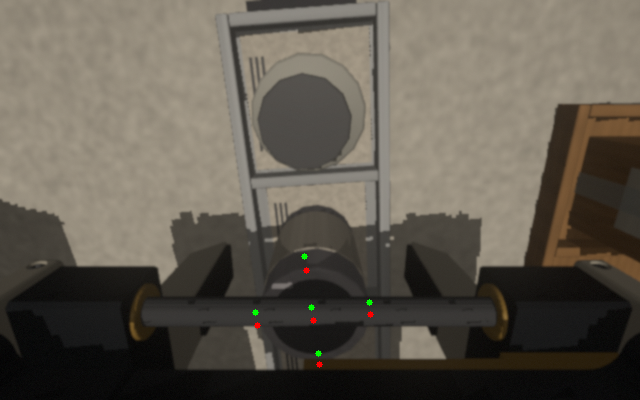

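The tin's ring looks about 6 mm further +y than the top camera said. I'll check this against the rack divider and the side camera.

```bash
python3 - <<'E'
from h import *
o=status.get_obs();c=cam('wrist',o)
print(o['tool_pos'])
print('divider',ray(c,[(316,178),(305,15)],16),'bottle cap',ray(c,(305,121),98),'tin ring', ray(c,[(314,248),(314,355),(262,303),(365,303)],78))
im=viewer.capture('side'); cv2.imwrite('pics/s5.png',cv2.resize(im[120:300,180:460],None,fx=2.8,fy=2.8,interpolation=cv2.INTER_CUBIC)[:,:,::-1])
cs=cam('side'); print((proj(cs,[[478,72.3,78],[478,78,78],[485,146,98],[479,111,16],[477,33,16]])-[180,120])*2.8)
im=cv2.imread('pics/side0.png'); cv2.imwrite('pics/s0z.png',cv2.resize(im[120:300,180:460],None,fx=2.8,fy=2.8,interpolation=cv2.INTER_CUBIC))
E
```

```text
[478.79813168  71.52887308 207.24094609]
divider [[483.37659227 113.08893874  16.        ]
 [487.05481558 189.83777193  16.        ]] bottle cap [[485.06862169 148.92301258  98.        ]] tin ring [[481.84225349 102.69161755  78.        ]
 [476.33652034  55.14880984  78.        ]
 [459.38797287  81.85420365  78.        ]
 [498.58016409  77.45859982  78.        ]]
[[240.66710036 171.78085799]
 [236.82752403 168.18680133]
 [200.99769938 100.92882719]
 [222.6815027  222.71109114]
 [270.97673767 276.64725168]]
```

View pics/s5.png

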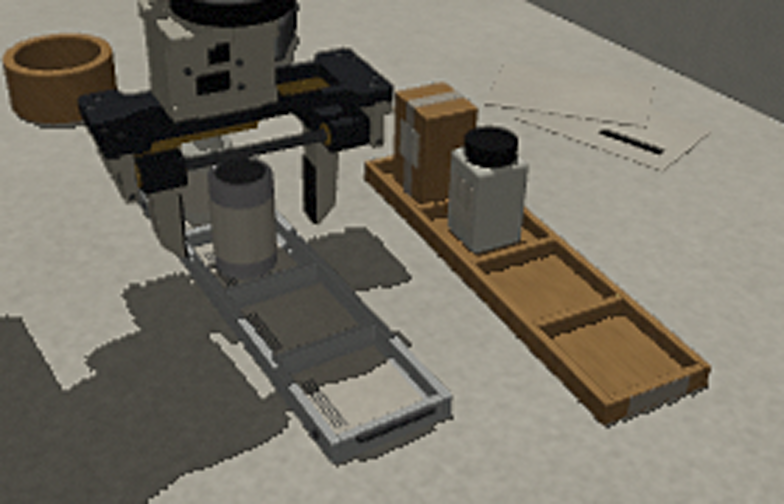

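View pics/s0z.png

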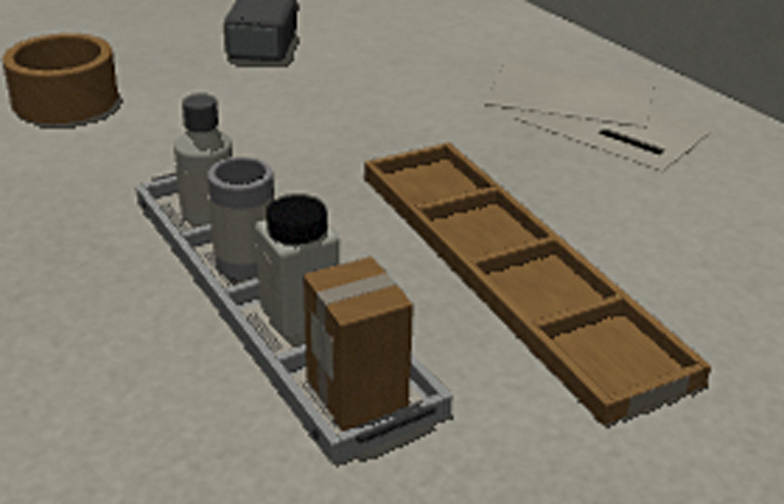

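In the side view the tin ring is at (241,172) both before and now. That matches the top-camera position (y = 72.3), so the wrist reading is biased a few mm. I'll nudge 2 mm and grip.

play_rows(commands=[{"offset":[0.002,-0.001,0],"twist":0},{"offset":[0,0,0],"twist":0},{"offset":[0,0,0],"twist":0},{"offset":[0,0,0],"twist":0},{"offset":[0,0,0],"twist":0}], jaw=255)

```text
time: 15.0
tool_pos: [477.1, 73.9, 206.8]
tcp_rot: [3.141, 0.0, 1.459]
contact_force: [-0.8, -0.7, 0.0]
grip_width: 56.7
```

play_rows(commands=[{"offset":[0,0,0],"twist":0},{"offset":[0,0,0],"twist":0},{"offset":[0,0,0],"twist":0},{"offset":[0,0,0],"twist":0}])

```text
time: 15.4
tool_pos: [477.2, 73.9, 206.7]
tcp_rot: [3.141, 0.0, 1.459]
contact_force: [0.4, 0.0, 0.4]
grip_width: 43.7
```

play_rows(commands=[{"offset":[0,0,-0.01],"twist":0},{"offset":[0,0,-0.02],"twist":0},{"offset":[0,0,-0.03],"twist":0},{"offset":[0,0,-0.03],"twist":0},{"offset":[0,0,-0.03],"twist":0}])

```text
time: 15.9
tool_pos: [476.7, 73.9, 328.3]
tcp_rot: [-3.141, 0.0, 1.459]
contact_force: [1.0, -1.0, -1.6]
grip_width: 43.4
```

```bash
python3 mv.py 632.6 -65.9 1.459 48
```

```text
t 15.9 pos [476.7  73.9 328.3] yaw 1.4589 w 43.4 F [ 1.  -1.  -1.6]
tool offset mm [-121.5  170.6  121.2] twist deg -0.01
```

play_rows(commands=[{"offset":[-0.012,0.018,0],"twist":0},{"offset":[-0.022,0.03,0],"twist":0},{"offset":[-0.026,0.036,0],"twist":0},{"offset":[-0.026,0.036,0],"twist":0},{"offset":[-0.02,0.028,0],"twist":0}])

```text
time: 16.4
tool_pos: [613.5, -49.8, 327.1]
tcp_rot: [3.141, 0.0, 1.458]
contact_force: [0.3, 0.0, -1.8]
grip_width: 43.7
```

play_rows(commands=[{"offset":[-0.011,0.016,0],"twist":0},{"offset":[-0.0045,0.0065,0],"twist":0},{"offset":[0,0,0],"twist":0},{"offset":[0,0,0],"twist":0}])

```text
time: 16.8
tool_pos: [632.2, -65.1, 326.7]
tcp_rot: [-3.14, -0.0, 1.459]
contact_force: [-0.5, -0.4, -2.1]
grip_width: 43.5
```

```bash
python3 mv.py 632.6 -65.9 1.459 48
```

```text
t 16.8 pos [632.2 -65.1 326.7] yaw 1.4593 w 43.5 F [-0.5 -0.4 -2.1]
tool offset mm [ -0.8   0.6 119.7] twist deg 0.02
```

play_rows(commands=[{"offset":[0,0,0.03],"twist":0},{"offset":[0,0,0.03],"twist":0},{"offset":[0,0,0.03],"twist":0},{"offset":[0,0,0.018],"twist":0},{"offset":[0,0,0.008],"twist":0}])

```text
time: 17.3
tool_pos: [631.7, -64.6, 209.0]
tcp_rot: [-3.138, -0.0, 1.46]
contact_force: [-0.3, -0.3, -3.4]
grip_width: 43.5
```

play_rows(commands=[{"offset":[0,0,0],"twist":0},{"offset":[0,0,0.003],"twist":0},{"offset":[0,0,0.002],"twist":0},{"offset":[0,0,0],"twist":0}])

```text
time: 17.7
tool_pos: [633.3, -65.9, 206.8]
tcp_rot: [3.14, 0.0, 1.459]
contact_force: [0.6, 0.6, 0.8]
grip_width: 43.5
```

play_rows(commands=[{"offset":[0,0,0],"twist":0},{"offset":[0,0,0],"twist":0},{"offset":[0,0,0],"twist":0},{"offset":[0,0,0],"twist":0},{"offset":[0,0,0],"twist":0}], jaw=0)

```text
time: 18.2
tool_pos: [633.0, -65.9, 205.8]
tcp_rot: [3.141, 0.0, 1.459]
contact_force: [0.2, -0.2, 0.4]
grip_width: 78.7
```

play_rows(commands=[{"offset":[0,0,0],"twist":0},{"offset":[0,0,-0.02],"twist":0},{"offset":[0,0,-0.04],"twist":0},{"offset":[0,0,-0.04],"twist":0},{"offset":[0,0,-0.04],"twist":0}])

```text
time: 18.7
tool_pos: [632.8, -65.9, 347.1]
tcp_rot: [-3.141, 0.0, 1.459]
contact_force: [1.0, 0.4, 0.1]
grip_width: 92.0
```

```bash
python3 mv.py 485 147 1.459 48
```

```text
t 18.7 pos [632.8 -65.9 347.1] yaw 1.4588 w 92.0 F [1.  0.4 0.1]
tool offset mm [ 195.  -170.6  140.2] twist deg -0.01
```

play_rows(commands=[{"offset":[0.025,-0.022,0],"twist":0},{"offset":[0.035,-0.03,0],"twist":0},{"offset":[0.035,-0.03,0],"twist":0},{"offset":[0.035,-0.03,0],"twist":0},{"offset":[0.035,-0.03,0],"twist":0}])

```text
time: 19.2
tool_pos: [509.0, 115.1, 345.8]
tcp_rot: [3.141, -0.0, 1.458]
contact_force: [-0.1, 0.7, -0.1]
grip_width: 91.6
```

play_rows(commands=[{"offset":[0.02,-0.018,0],"twist":0},{"offset":[0.01,-0.0105,0],"twist":0},{"offset":[0,0,0],"twist":0},{"offset":[0,0,0],"twist":0}])

```text
time: 19.6
tool_pos: [486.0, 146.4, 345.8]
tcp_rot: [3.141, 0.0, 1.459]
contact_force: [0.1, -0.3, -0.3]
grip_width: 91.7
```

```bash
python3 mv.py 485 147 1.459 48
python3 - <<'E'
from h import *
o=status.get_obs();im=viewer.capture('top');cv2.imwrite('pics/t6.png',im[:,:,::-1])
s=viewer.capture('side');cv2.imwrite('pics/s6.png',cv2.resize(s[100:300,140:460],None,fx=2.4,fy=2.4,interpolation=cv2.INTER_CUBIC)[:,:,::-1])
E
```

```text
t 19.6 pos [486.  146.4 345.8] yaw 1.4589 w 91.7 F [ 0.1 -0.3 -0.3]
tool offset mm [  0.6  -1.2 138.8] twist deg -0.01
```

View pics/s6.png

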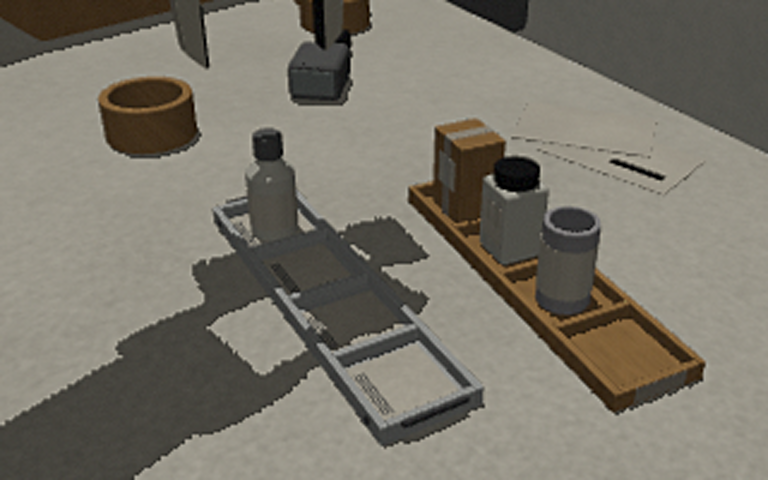

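The carton, flask and tin stand upright in the tray, and the bottle still stands in the rack at (272,190). I'll lower onto the bottle.

play_rows(commands=[{"offset":[0.001,-0.001,0.015],"twist":0},{"offset":[0,0,0.035],"twist":0},{"offset":[0,0,0.035],"twist":0},{"offset":[0,0,0.035],"twist":0},{"offset":[0,0,0.02],"twist":0}])

```text
time: 20.2
tool_pos: [484.5, 146.7, 203.0]
tcp_rot: [-3.139, 0.001, 1.457]
contact_force: [-0.1, 0.0, 0.3]
grip_width: 91.9
```

play_rows(commands=[{"offset":[0,0,0],"twist":0},{"offset":[0,0,0],"twist":0}])

```text
time: 20.4
tool_pos: [485.2, 147.3, 205.8]
tcp_rot: [-3.142, 0.0, 1.458]
contact_force: [0.3, 1.3, 0.5]
grip_width: 91.9
```

```bash
python3 mv.py 485 147 1.459 47
```

```text
t 20.4 pos [485.2 147.3 205.8] yaw 1.4575 w 91.9 F [0.3 1.3 0.5]
tool offset mm [-0.3 -0.2 -0.2] twist deg -0.08
```

play_rows(commands=[{"offset":[0,0,0],"twist":0},{"offset":[0,0,0],"twist":0},{"offset":[0,0,0],"twist":0},{"offset":[0,0,0],"twist":0},{"offset":[0,0,0],"twist":0}], jaw=255)

```text
time: 20.9
tool_pos: [484.4, 148.1, 206.0]
tcp_rot: [3.141, -0.0, 1.459]
contact_force: [0.7, -0.9, 0.4]
grip_width: 56.4
```

play_rows(commands=[{"offset":[0,0,0],"twist":0},{"offset":[0,0,0],"twist":0},{"offset":[0,0,0],"twist":0},{"offset":[0,0,0],"twist":0}])

```text
time: 21.3
tool_pos: [484.3, 148.0, 205.7]
tcp_rot: [-3.141, 0.0, 1.459]
contact_force: [-0.9, -0.0, 0.8]
grip_width: 41.2
```

play_rows(commands=[{"offset":[0,0,-0.01],"twist":0},{"offset":[0,0,-0.02],"twist":0},{"offset":[0,0,-0.03],"twist":0},{"offset":[0,0,-0.03],"twist":0},{"offset":[0,0,-0.03],"twist":0}])

```text
time: 21.8
tool_pos: [484.2, 148.0, 327.2]
tcp_rot: [-3.141, 0.0, 1.459]
contact_force: [-0.4, 0.0, -2.6]
grip_width: 41.9
```

```bash
python3 mv.py 624 -143.4 1.459 47;  python3 - <<'E'
from h import *
s=viewer.capture('side');cv2.imwrite('pics/s7.png',s[:,:,::-1])
E
```

```text
t 21.8 pos [484.2 148.  327.2] yaw 1.4588 w 41.9 F [-0.4  0.  -2.6]
tool offset mm [-273.9  171.5  121.2] twist deg -0.01
```

View pics/s7.png

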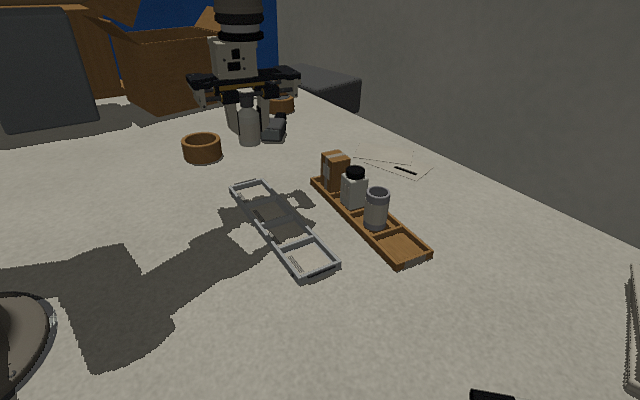

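The bottle is held upright at (249,125). I'll carry it to the rightmost bay.

play_rows(commands=[{"offset":[-0.02,0.01,0],"twist":0},{"offset":[-0.035,0.02,0],"twist":0},{"offset":[-0.04,0.026,0],"twist":0},{"offset":[-0.04,0.026,0],"twist":0},{"offset":[-0.04,0.026,0],"twist":0}])

```text
time: 22.35
tool_pos: [572.6, -39.6, 326.0]
tcp_rot: [3.142, 0.0, 1.459]
contact_force: [1.2, -0.6, -2.2]
grip_width: 41.5
```

play_rows(commands=[{"offset":[-0.04,0.026,0],"twist":0},{"offset":[-0.032,0.02,0],"twist":0},{"offset":[-0.018,0.012,0],"twist":0},{"offset":[-0.008,0.005,0],"twist":0},{"offset":[0,0,0],"twist":0}])

```text
time: 22.85
tool_pos: [623.8, -143.1, 325.3]
tcp_rot: [-3.141, -0.0, 1.457]
contact_force: [0.2, 0.0, -2.0]
grip_width: 41.6
```

play_rows(commands=[{"offset":[0,0,0],"twist":0}])

```text
time: 22.95
tool_pos: [623.5, -141.3, 325.6]
tcp_rot: [-3.141, -0.001, 1.459]
contact_force: [0.2, 1.0, -2.8]
grip_width: 40.9
```

```bash
python3 mv.py 624 -143 1.459 47
```

```text
t 22.95 pos [ 623.5 -141.3  325.6] yaw 1.4594 w 40.9 F [ 0.2  1.  -2.8]
tool offset mm [ -1.7   0.9 119.6] twist deg 0.03
```

play_rows(commands=[{"offset":[-0.001,0,0.03],"twist":0},{"offset":[0,0,0.03],"twist":0},{"offset":[0,0,0.03],"twist":0},{"offset":[0,0,0.018],"twist":0},{"offset":[0,0,0.008],"twist":0}])

```text
time: 23.45
tool_pos: [622.9, -141.5, 207.9]
tcp_rot: [-3.138, -0.001, 1.461]
contact_force: [-0.7, -0.2, -2.3]
grip_width: 41.4
```

play_rows(commands=[{"offset":[0,0,0],"twist":0},{"offset":[0,0,0.003],"twist":0},{"offset":[0,0,0.002],"twist":0},{"offset":[0,0,0],"twist":0}])

```text
time: 23.85
tool_pos: [624.1, -143.4, 205.8]
tcp_rot: [3.14, 0.0, 1.459]
contact_force: [1.2, 0.9, -0.5]
grip_width: 40.9
```

play_rows(commands=[{"offset":[0,0,0],"twist":0},{"offset":[0,0,0],"twist":0},{"offset":[0,0,0],"twist":0},{"offset":[0,0,0],"twist":0},{"offset":[0,0,0],"twist":0}], jaw=0)

```text
time: 24.35
tool_pos: [623.7, -143.4, 204.8]
tcp_rot: [3.141, 0.0, 1.459]
contact_force: [-0.1, 0.1, 1.0]
grip_width: 76.8
```

play_rows(commands=[{"offset":[0,0,0],"twist":0},{"offset":[0,0,-0.02],"twist":0},{"offset":[0,0,-0.04],"twist":0},{"offset":[0,0,-0.04],"twist":0},{"offset":[0,0,-0.04],"twist":0}])

```text
time: 24.85
tool_pos: [623.6, -143.3, 346.1]
tcp_rot: [-3.141, -0.0, 1.459]
contact_force: [0.9, -0.7, 0.2]
grip_width: 91.5
```

play_rows(commands=[{"offset":[-0.03,-0.02,0],"twist":0},{"offset":[-0.04,-0.04,0],"twist":0},{"offset":[-0.04,-0.04,0],"twist":0},{"offset":[-0.04,-0.04,0],"twist":0},{"offset":[-0.03,-0.02,0],"twist":0}])

```text
time: 25.35
tool_pos: [457.6, -293.0, 344.9]
tcp_rot: [-3.141, 0.0, 1.458]
contact_force: [0.1, -0.5, -0.7]
grip_width: 92.0
```

play_rows(commands=[{"offset":[0,0,0],"twist":0},{"offset":[0,0,0],"twist":0},{"offset":[0,0,0],"twist":0}])

```text
time: 25.65
tool_pos: [460.6, -291.5, 344.7]
tcp_rot: [3.141, -0.0, 1.459]
contact_force: [0.5, -0.8, -0.7]
grip_width: 91.7
```

```bash
python3 - <<'E'
from h import *
o=status.get_obs();print(o['time'],o['tool_pos'],o['grip_width'])
im=viewer.capture('top')[:,:,::-1].copy()
c=cam('top')
C=np.array([637.,-27.2]);u=np.array([35.3,314.2])/316.2
z=cv2.resize(im[105:285,185:425],None,fx=3.3,fy=3.3,interpolation=cv2.INTER_CUBIC)
for y,h in((117,82),(39,86),(-39,78),(-117,98)):
    q=(proj(c,[*(C+u*y),h])[0]-[185,105])*3.3+1; cv2.circle(z,tuple(int(v) for v in q),3,(0,0,255),-1)
cv2.imwrite('pics/t8.png',z)
s=viewer.capture('side');cv2.imwrite('pics/s8.png',s[:,:,::-1])
E
```

```text
25.65 [ 460.62685597 -291.47673365  344.74856499] 91.7062895955301
```

View pics/t8.png

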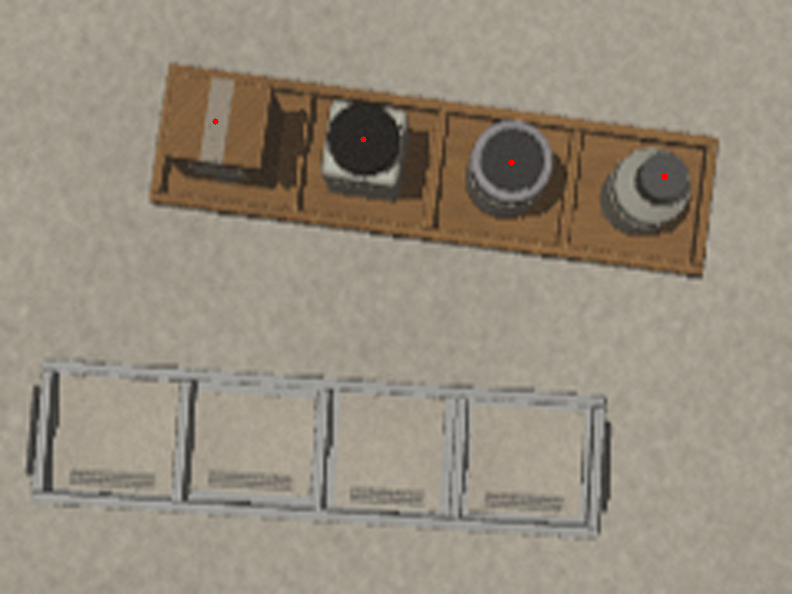

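View pics/s8.png

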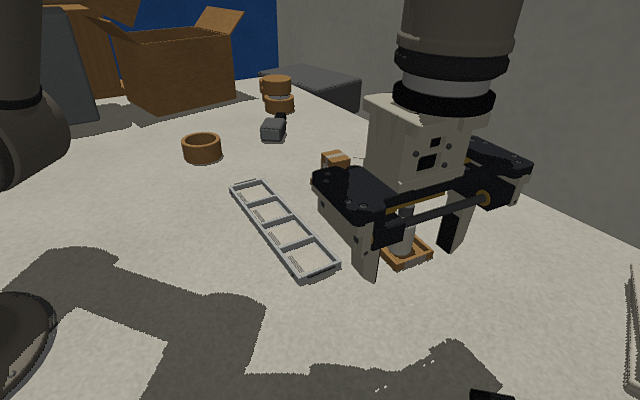

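The expected bay centres, drawn in red on the top view, fall on all four product tops within about 2 mm. The rack is empty and the gripper is open and clear, so I'm handing in.

```bash
python3 -c "
from plant import ticket
print(ticket.close_job())"
```

```text
the job is handed in; nothing more can be done
None
```

All four products are in the tray in reverse order and released, and the job was handed in after about 26 s of the 104 s. From the robot's left, the rack held bottle, tin, flask, carton; the tray now holds carton, flask, tin, bottle.

- **Final check, top camera:** all four product tops lie within about 2 mm of their target bay centres. The rack is empty, and the gripper is open and clear of everything.
- **Upright:** side views showed the carton, flask and tin standing upright. The last side view was mostly blocked by the gripper, so for the bottle I relied on the top view.
- **Floor contact:** I released each product at the height where I had gripped it on the rack floor. Contact forces stayed within a few newtons, but the carton and tin were the only ones that clearly pushed back before release.
- **Disagreement:** up close, the wrist camera placed the tin about 6 mm and the bottle about 3 mm further left than the top camera did. The side camera supported the top one for the tin, so I went by the top and side cameras.

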